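# Wind back the belt tensioner and pin it

### The job

Lock the belt tensioner wound back, ready for a new belt: take the locking pin from its block, put it into the hole of the sprung wheel and use it to turn the wheel anticlockwise (seen from above) until it finds the hidden lock hole underneath. Seat the pin fully home, its collar down on the wheel, and let go, so that the pin holds the wheel. Feel for the lock hole gently instead of ramming the pin down, do not let the wheel snap back, and leave the cardboard tube, spanner and hex key alone.

Things in the scene. Friction and masses are not known exactly. Their poses are not given: they have to be found in the camera images.
- tensioner: Belt tensioner, fixed to the table: grey square foot plate 130 x 130 mm and 10 mm thick, round aluminium spring case, and on top a flat round steel wheel, 130 mm in diameter, 12 mm thick, turning on an upright axle. Origin on the axle at table height, z up. Heights above the table: wheel underside 46 mm, wheel top 58 mm, hub bolt top 63 mm; top of the hidden lock ring under the wheel 44 mm.
- wheel_axle (a point): Point on the wheel's axle at the wheel's top face. Under the wheel lies a fixed flat lock ring (not visible) with one lock hole, 14 mm in diameter, 18 mm deep, chamfered, 45 mm from the axle like the wheel hole. The two holes line up at some wheel angle between 0.65 and 1.25 rad, different every time. Elsewhere a pin in the wheel hole stops with its tip on the ring's smooth top face.
- wheel_hole (a point): Centre of the only hole in the wheel, at the wheel's top face, 45 mm from the axle; it moves with the wheel. The hole is 13 mm in diameter, goes through the 12 mm wheel and has a chamfered mouth.
- tension_wheel (a joint): Angle of the wheel (rad): 0 at rest against its stop, growing anticlockwise seen from above, up to 1.45 at the far stop. A spring always drives it back to 0; holding it at the hole takes about 1.5 N at rest and 3 N at 1.25 rad. A pin gripped by its handle leans a little under this load, so the wheel lags a few hundredths of a radian behind the hand.
- pin_grip (a point): Point on the axis of the locking pin in the middle of its grip, the place to hold it, 56 mm above its tip. The grip is an upright round black handle, 16 mm in diameter and 40 mm long (34 to 74 mm above the tip).
- locking_pin: The loose locking pin, 74 mm long, about 60 g, upright in its block at the start; origin at the lower end (tip) of its shank, z towards the grip. Steel shank 10 mm in diameter and 28 mm long with a tapered tip (6 mm wide, 3 mm long), then a collar 22 mm in diameter and 6 mm thick, then the grip. Tip above the table: 44 mm when it rests on the lock ring, 30 mm when fully home, collar on wheel.
- pin_block: Square aluminium parking block, 44 x 44 x 30 mm, fixed to the table, with an upright 13 mm hole through its middle in which the pin stands, collar on the block's top. Origin at the centre of its underside. The labelling machine close by stands up to 0.35 m high: travel high above it.
- label_tube: Bystander: empty cardboard core of a label roll, a white tube standing upright, 44 mm in diameter, 48 mm high. Origin at the centre of its underside.
- spanner: Bystander: steel combination spanner lying flat, 184 mm long along its y axis. Origin at the centre of its underside.
- hexkey: Bystander: black hex key lying flat, 92 mm long along its y axis. Origin at the centre of its underside.

How it is judged:
On the way, in this order (a step that is already met when the one before it is completed fails the run):
1. the pin stands in the wheel hole, the wheel not yet turned past 0.4 rad (horizontal distance between locking_pin and wheel_hole below 0.005 m and z of locking_pin in the frame of tensioner below 0.052 m and value of joint tension_wheel below 0.4 rad), for 0.1 s.
2. the wheel is turned past 0.5 rad with the pin in its hole (horizontal distance between locking_pin and wheel_hole below 0.005 m and z of locking_pin in the frame of tensioner below 0.052 m and value of joint tension_wheel above 0.5 rad), for 0.1 s.
At the end, for the whole second after the job is handed in: The pin stands at rest through the wheel hole in the lock hole, its tip within 5 mm of the wheel hole's axis and less than 34 mm above the table (fully home is 30 mm), tilted by less than 8 degrees, and it holds the wheel turned by more than 0.5 rad (z of locking_pin in the frame of tensioner below 0.034 m and horizontal distance between locking_pin and wheel_hole below 0.005 m and angle between locking_pin's own z axis and vertical below 0.14 rad and value of joint tension_wheel above 0.5 rad and linear speed of locking_pin below 0.02 m/s); the robot touches nothing.
It fails at once if the pin is forced: it presses on the tensioner with more than 40 N (contact force between locking_pin and tensioner above 40 N).
It fails at once if the wheel snaps back (turning back faster than 2 rad/s while below 0.5 rad) (velocity of joint tension_wheel below -2 rad/s and value of joint tension_wheel below 0.5 rad).
It fails at once if the cardboard tube, spanner or hex key is moved by more than 20 mm (distance of any of label_tube, spanner, hexkey from where it was at the start of the episode above 0.02 m).
It also fails if it takes over 61 s, if anything falls off the work surface, if the arm or the gripper's body presses on something with over 40 N, if the wrist force passes 120 N, or if a joint passes its speed limit or range.

### The arm

A 7-joint arm with a two-finger parallel gripper is mounted at the origin on a cart in front of the work surface, level with it; the furniture and walls round the work are solid. World frame = base frame: x ahead of the robot, y to its left, z up, the work surface at z = 0. Lengths are in m, angles in rad, forces in N, time in s.
With the tool pointing down it reaches from about 0.425 to 0.875 m from the base axis. Payload 4.7 kg.
Tool frame: the origin (TCP) lies between the finger pads; the fingertips stand 14 mm ahead of it and the grasp point (between the pads) lies 5 mm behind it; z points along the fingers, y is the line along which they close (so a half turn about z gives the same grasp; the last joint's range is limited). The gripper opens to 87 mm and grips with 3 to 60 N. Pads are 19 mm wide; open, the fingers measure 117 mm over their backs; the gripper's body (75 mm by 190 mm) begins 51 mm behind the grasp point.
Start: joints at [-1.291, 0.321, -0.07, 1.45, 0.023, 1.371, -0.057], TCP at [0.171, 0.627, 0.237] pointing down, gripper open.
Joint ranges: [-2.86, 2.86], [-0.3, 2.09], [-1.38, 1.24], [0.06, 2.45], [-1.56, 4.7], [0.09, 2.05], [-2.69, 2.69]. Speed limits (rad/s): [2.57, 2.57, 3.14, 3.14, 3.14, 3.14, 3.14].

### API

Orientations are given as a rotation vector (axis times angle).
In Python, from bench import ctrl gives the robot as it stands.
- The arm moves only by the tool step_arm, never from a script. Its argument "commands" is a list of rows, each an object with "travel": the shift along the tool's x, y, z in m, a list of three; "turn": the turn, a rotation vector about the tool's x, y, z in degrees, a list of three. A call has 1 to 5 rows; each row is the pose to reach, as a shift and turn from the pose commanded when the call began, along the tool's axes at that moment; what a row does not reach only later rows make up. A row lasts 1/10 s, in which the tool goes at most 50 mm and 8.59 degrees, less where a joint would pass 70% of its speed; a pose out of reach is approached as far as the arm can. A call with a gripper value outside its range is refused whole. "gripper" is the opening, from 0 (shut) to 1 (fully open), set as the call begins (left out, the last holds). The fingers move at their own pace and stop on an object; "force" is the grip in N (left out, the last holds). Time passes only in rows, so rows that repeat a pose let the fingers close. It gives the time, the measured TCP pose, the force, the opening and the grip force at its end, in the units of the state.
- ctrl.get_state(): the state, without advancing time (a new reading comes with each control period).
- ctrl.get_image(name): name is "scene" or "top" or "wrist"; returns the picture (420x560x3 uint8, red, green, blue); there is no depth.
- ctrl.camera_model(name): a dict with "fx", "fy", "cx", "cy" (pixels), "k1" (the pictures are not rectified: a ray, as slopes to the right and down, at radius r is drawn at 1 + k1 r^2 times it, then the intrinsics apply), "R" (3x3) and "t" (3): a world point X has camera coordinates R X + t; the wrist camera has in their place "T_tool_cam" (4x4, takes a point from camera to tool coordinates, whose origin is the TCP and whose axes are the flange's). Camera axes: x right, y down, z forward; pixel columns grow to the right and rows downward; lengths in m; the calibration is good to about 2 mm. A picture is of the moment at which its call begins: read the wrist's pose just before it. camera_model takes no time and is no camera call.
- ctrl.close_job(): hands the job in; it is judged then, once.
The state is a dict: "time": time; "joint_positions": joint angles; "qd": joint speeds; "joint_torque": joint torques, N m; "position": TCP position; "tool_rot": TCP orientation; "ft_force": force on the tool from outside, world axes, zero at the start; "torque": the same for the moment, N m; "grip_width": opening from 0.0 (shut) to 1.0 (fully open); "grip_force": force on a finger pad.
Only numpy, scipy, OpenCV 4.12 (cv2) and the standard library are available. Lean on these libraries where they do the work, as an engineer would, in place of code of your own. Each camera call takes 0.05 s, during which the arm holds its last target. There are 200 camera calls.

## Working session

There is one attempt and no reset: what is moved stays moved. The work goes in short steps, Python scripts to look and compute and a tool call to move; the robot and the scene stay as the last step left them, time stands still between calls to the robot, and variables do not carry over. Pictures are saved under pics/ and viewed, at most 10 in all, crops included, and the job is handed in when it is done.

Besides the shell and the picture viewer there is one more tool, called after ">>>" by a JSON object that holds its "api" and its "payload", one argument or row to a line. step_arm: Moves the arm, as the interface text tells. Its arguments: {"type":"object","properties":{"commands":{"type":"array"},"gripper":{"type":"number"},"force":{"type":"number"}},"required":["commands"]}

```bash
mkdir -p pics; cat > h.py <<'E'
import numpy as np,cv2
from scipy.spatial.transform import Rotation as Ro
from bench import ctrl
def ray(name,u,v,st=None):
    m=ctrl.camera_model(name)
    x=np.array([(u-m['cx'])/m['fx'],(v-m['cy'])/m['fy']]);d=x.copy()
    for _ in range(30): d=x/(1+m['k1']*(d@d))
    d=np.r_[d,1]
    if name=='wrist':
        T=np.array(m['T_tool_cam']);R=Ro.from_rotvec(st['tool_rot']).as_matrix()
        return R@T[:3,3]+np.array(st['position']),R@T[:3,:3]@d
    R=np.array(m['R']);return -R.T@np.array(m['t']),R.T@d
def plane(name,u,v,z,st=None):
    o,d=ray(name,u,v,st);return o+d*(z-o[2])/d[2]
def pic(name,fn):
    i=ctrl.get_image(name);cv2.imwrite('pics/'+fn,i[:,:,::-1]);return i
E
python3 - <<'E'
from h import *
print(ctrl.get_state())
a=pic('top','top0.png');b=pic('scene','scene0.png')
for n in('top','scene','wrist'):print(n,ctrl.camera_model(n))
E
```

```text
{'time': 0.0, 'joint_positions': array([-1.29089089,  0.3217919 , -0.07011154,  1.45166858,  0.02261866,
        1.37077181, -0.05688341]), 'qd': array([-0.0008095 , -0.00129761, -0.00088157, -0.00102278,  0.00155464,
       -0.00107014, -0.00108624]), 'joint_torque': array([-5.01539198e-04, -4.91292965e+01, -4.03942857e-01, -3.12515938e+01,
       -6.38347096e-02,  4.40697314e-02,  1.77578886e-04]), 'position': array([0.17064741, 0.62666512, 0.23548511]), 'tool_rot': array([-4.16160955e-01, -3.11376507e+00,  2.90090970e-03]), 'ft_force': array([-0.79347888,  0.71930852, -1.0546884 ]), 'torque': array([ 0.04297428,  0.03783059, -0.00160112]), 'grip_force': 0.0, 'grip_width': 0.9958397824940816}
top {'fx': 433.2201332452362, 'fy': 433.2201332452362, 'cx': 271.89734235633773, 'cy': 206.42890929658503, 'k1': -0.12233480368138248, 'R': array([[-0.00955806, -0.99984063,  0.01507835],
       [-0.984952  ,  0.00681137, -0.17269386],
       [ 0.17256364, -0.01650207, -0.98486013]]), 't': array([0.32022935, 0.52397712, 0.81920857])}
scene {'fx': 419.6675114274345, 'fy': 419.6675114274345, 'cx': 274.43063888386007, 'cy': 206.0097961549461, 'k1': -0.03742324259951682, 'R': array([[ 0.74826799, -0.66281786, -0.02770394],
       [-0.27428433, -0.27108072, -0.92265018],
       [ 0.60403901,  0.69798835, -0.38464157]]), 't': array([-0.15756698,  0.30612873,  0.3072072 ])}
wrist {'fx': 329.0383546388361, 'fy': 329.0383546388361, 'cx': 282.18469164254196, 'cy': 210.0745485940249, 'k1': -0.06654216516091467, 'T_tool_cam': array([[-6.15226574e-04, -9.66528514e-01, -2.56558480e-01,
         6.91525332e-02],
       [ 9.99999775e-01, -5.26414549e-04, -4.14844069e-04,
         2.69315464e-04],
       [ 2.65902505e-04, -2.56558678e-01,  9.66528621e-01,
        -1.48572250e-01],
       [ 0.00000000e+00,  0.00000000e+00,  0.00000000e+00,
         1.00000000e+00]])}
```

View pics/top0.png

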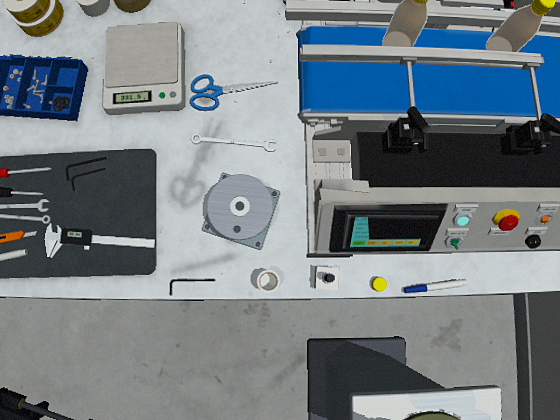

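View pics/scene0.png

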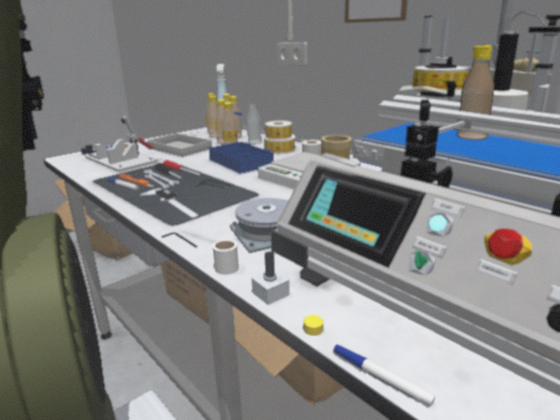

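The top view shows the wheel hub at about (240,207) and the wheel hole at about (236,229). The pin in its block is at (326,277), the tube at (268,279), the hex key at (190,285) and the spanner at (235,142). I'll zoom in and refine these.

```bash
python3 - <<'E'
from h import *
a=cv2.imread('pics/top0.png');b=cv2.imread('pics/scene0.png')
c=np.hstack([cv2.resize(a[165:255,195:285],(400,400),interpolation=0),cv2.resize(a[255:300,305:350],(400,400),interpolation=0)])
cv2.imwrite('pics/crop0.png',c)
for n,u,v,z in [('hub',240,207,.063),('hole',236.5,229,.058),('pintop',328,277,.076),('block',326,277,.03),('tube',268,279,.048),('hexcorner',171,281,0),('hexend',214,281,0),('span',235,142,0),('machcorner',308,253,.1),('machcorner',308,253,.2)]:
    print(n,plane('top',u,v,z).round(4))
for n,u,v,z in [('hub',266,208,.063),('pintop',270,254,.076),('panel low-left corner',278,235,.2),('panel',278,235,.1)]:
    print(n,plane('scene',u,v,z).round(4))
g=cv2.cvtColor(a,6)
def blobs(m,x0,y0,x1,y1):
    n,_,s,ce=cv2.connectedComponentsWithStats(m[y0:y1,x0:x1].astype(np.uint8))
    for i in range(1,n):
        if s[i,4]>15: print((ce[i]+[x0,y0]).round(2),s[i])
print('hole');blobs(g<90,215,180,265,242)
print('hub');blobs(g>205,225,195,255,220)
print('pin');blobs(g<75,310,260,345,290)
E
```

```text
hub [0.5224 0.3782 0.063 ]
hole [0.4801 0.3852 0.058 ]
pintop [0.3859 0.2126 0.076 ]
block [0.3864 0.21   0.03  ]
tube [0.3837 0.3249 0.048 ]
hexcorner [0.3808 0.5229 0.    ]
hexend [0.3807 0.4347 0.    ]
span [0.6755 0.3933 0.    ]
machcorner [0.4297 0.2516 0.1   ]
machcorner [0.4231 0.2615 0.2   ]
hub [0.5205 0.3732 0.063 ]
pintop [0.3855 0.2047 0.076 ]
panel low-left corner [0.275  0.0588 0.2   ]
panel [0.4069 0.2089 0.1   ]
hole
[239.45 205.43] [21 22  8  8 53]
[236.5  228.71] [19 46  6  7 34]
[220.66 234.74] [ 0 50 14 10 35]
hub
[239.72 206.06] [  6   2  18  19 178]
pin
[315.06 274.06] [ 5  7  2 16 17]
[328.59 277.5 ] [14 14 10  8 68]
```

View pics/crop0.png

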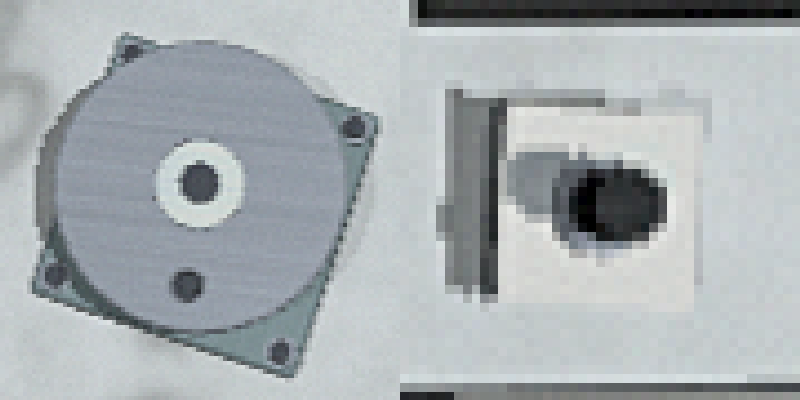

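The hub-to-hole distance comes out at 44.5 mm against 45 mm expected, which agrees. The pin is at about (0.385, 0.207), 0.437 m from the base axis, so it is within reach. I'll go above the pin with the fingers closing along y.

```bash
cat >> h.py <<'E'
def go(p,head,st=None):
    """travel/turn to TCP p, tool x at world heading (deg), tool z down"""
    st=st or ctrl.get_state();R=Ro.from_rotvec(st['tool_rot'])
    h=np.radians(head);x=np.array([np.cos(h),np.sin(h),0]);z=np.array([0,0,-1.]);
    T=Ro.from_matrix(np.c_[x,np.cross(z,x),z])
    print('travel',R.inv().apply(np.array(p)-st['position']).round(4),'turn',np.degrees((R.inv()*T).as_rotvec()).round(2))
E
python3 -c "
from h import *
go([.385,.207,.235],180)"
```

```text
travel [-0.317  -0.3487  0.0012] turn [-1.000e-01 -1.000e-02 -1.523e+01]
```

>>> {"api": "step_arm", "payload": {
  "commands": [
    {"travel": [-0.033,-0.036,0],"turn": [0,0,0]},
    {"travel": [-0.066,-0.072,0],"turn": [0,0,0]},
    {"travel": [-0.099,-0.108,0],"turn": [0,0,0]},
    {"travel": [-0.132,-0.144,0],"turn": [0,0,0]},
    {"travel": [-0.16,-0.174,0],"turn": [0,0,0]}
  ],
  "gripper": 1
}}

```text
time: 0.6
position: [0.2806, 0.4144, 0.2362]
tool_rot: [0.419, 3.114, -0.001]
ft_force: [-0.7, -0.4, -0.4]
grip_width: 0.994
grip_force: 0.0
```

>>> {"api": "step_arm", "payload": {
  "commands": [
    {"travel": [-0.033,-0.036,0],"turn": [0,0,-5]},
    {"travel": [-0.066,-0.072,0],"turn": [0,0,-10]},
    {"travel": [-0.099,-0.108,0],"turn": [0,0,-15]},
    {"travel": [-0.132,-0.144,0],"turn": [0,0,-15.2]},
    {"travel": [-0.157,-0.175,0],"turn": [0,0,-15.2]}
  ]
}}

```text
time: 1.1
position: [0.3859, 0.2043, 0.2364]
tool_rot: [0.004, 3.141, -0.0]
ft_force: [0.5, 0.7, -0.6]
grip_width: 0.996
grip_force: 0.0
```

```bash
python3 -c "
from h import *
st=ctrl.get_state();print(st['position'],st['ft_force'])
pic('wrist','w1.png');st=ctrl.get_state();go([.385,.207,.235],180)
np.save('st1.npy',st,allow_pickle=True)"
```

```text
[0.38587775 0.20429364 0.23640073] [ 0.50741207  0.6928487  -0.63572897]
travel [0.0037 0.0091 0.0015] turn [-0.18  0.06 -0.6 ]
```

View pics/w1.png

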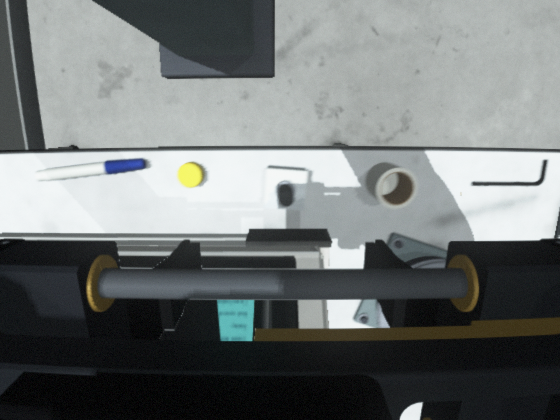

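The wrist view shows the pin at about (286,195) in shadow, with the fingers on either side and the machine's edge from row 235 down. I'll measure the pin's top.

```bash
python3 - <<'E'
from h import *
st=np.load('st1.npy',allow_pickle=True).item()
a=cv2.imread('pics/w1.png');g=cv2.cvtColor(a,6)
print(g[176:214,270:304:2])
n,_,s,ce=cv2.connectedComponentsWithStats((g[170:215,262:318]<50).astype(np.uint8))
for i in range(1,n):
    if s[i,4]>15: print((ce[i]+[262,170]).round(2),s[i])
for v in (187,198,201,205): print(v,plane('wrist',286,v,.076,st).round(4))
print(st['position'])
E
```

```text
[[245 246 245 246 246 247 246 246 246 247 246 247 246 245 245 246 246]
 [246 246 246 246 247 246 245 246 246 246 246 246 246 246 246 246 246]
 [246 245 245 246 245 245 246 245 245 245 245 246 246 245 246 246 246]
 [246 246 246 246 245 246 245 237 239 241 242 246 245 246 246 246 246]
 [247 246 246 245 246 243 230 203 207 220 232 243 246 246 246 245 245]
 [247 246 246 246 243 222 184 186 184 191 218 237 244 245 244 245 246]
 [246 247 246 245 232 184 190 199 191 176 199 225 236 240 239 241 240]
 [247 245 246 241 192 179 177 175 164 149 162 187 202 211 218 224 222]
 [246 246 245 233 151 148 127 103 104 104 118 140 164 184 183 184 180]
 [245 245 244 215 129 114  75  62  65  82 104 126 156 174 177 180 176]
 [246 246 241 192 123  88  62  60  54  67  89 115 148 167 178 173 175]
 [246 246 237 186 109  73  62  60  56  61  79 108 140 166 173 173 174]
 [246 245 238 181  99  63  60  59  57  57  68 101 135 164 180 173 174]
 [246 245 236 179  94  63  58  58  58  56  63  95 131 164 177 176 178]
 [246 245 233 180  94  65  60  58  58  57  59  89 124 166 178 178 181]
 [245 244 232 177  97  58  55  60  
[... 1041 characters left out ...]
39 235 179 140 121 108 104 119 147 154 152 152 150 151 152]
 [239 239 240 235 186 159 147 142 138 151 154 154 154 155 155 153 151]
 [237 238 238 232 202 191 184 183 160 155 150 154 151 153 152 153 154]
 [235 235 236 234 227 224 218 212 172 149 149 151 150 151 153 152 154]
 [233 235 235 234 232 235 231 226 168 144 142 143 148 144 146 152 158]
 [234 235 235 234 234 232 233 227 171 142 144 142 143 140 142 154 160]
 [234 234 234 235 232 233 232 226 170 140 143 142 140 139 138 152 159]
 [232 233 233 233 233 232 230 228 166 138 143 138 142 139 138 152 159]]
187 [0.3789 0.2011 0.076 ]
198 [0.3897 0.201  0.076 ]
201 [0.3926 0.201  0.076 ]
205 [0.3966 0.2009 0.076 ]
[0.3885847  0.19789148 0.23649772]
```

The picture was taken at the pose before the arm settled. Corrected for that, the pin is at about (0.387, 0.207), which matches the top view.

```bash
python3 -c "
from h import *
go([.3865,.2072,.056],180);print(ctrl.get_state()['position'])"
```

```text
travel [0.0024 0.0098 0.1805] turn [-0.18  0.06 -0.6 ]
[0.3885847  0.19789148 0.23649772]
```

>>> {"api": "step_arm", "payload": {
  "commands": [
    {"travel": [0.0024,0.0098,0.0],"turn": [0,0,0]},
    {"travel": [0.0024,0.0098,0.04],"turn": [0,0,0]},
    {"travel": [0.0024,0.0098,0.08],"turn": [0,0,0]},
    {"travel": [0.0024,0.0098,0.1],"turn": [0,0,0]},
    {"travel": [0.0024,0.0098,0.1],"turn": [0,0,0]}
  ]
}}

```text
time: 1.65
position: [0.3797, 0.2167, 0.1334]
tool_rot: [0.002, -3.136, 0.007]
ft_force: [-0.1, -0.4, 0.7]
grip_width: 1.001
grip_force: 0.0
```

```bash
python3 - <<'E'
from h import *
st=ctrl.get_state();i=ctrl.get_image('wrist')
go([.3865,.2072,.056],180,st);print(st['position'],st['ft_force'])
cv2.imwrite('pics/w2.png',i[:,:,::-1])
E
```

```text
travel [-0.0072 -0.0091  0.0774] turn [-0.24 -0.32  0.08]
[0.37969278 0.21665647 0.13337576] [-0.14708751 -0.40745832  0.66117125]
```

View pics/w2.png

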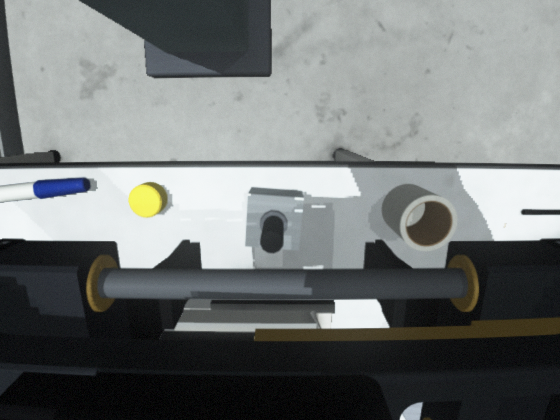

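The pin's top is at about (272,240), left of the gripper centre. The earlier reading was a transient, so I'll re-measure now that the arm has settled.

```bash
python3 - <<'E'
from h import *
for k in range(2):
    ctrl.get_image('wrist')
st=ctrl.get_state();i=ctrl.get_image('wrist');g=cv2.cvtColor(i,7);print(st['position'],st['qd'].round(3))
cv2.imwrite('pics/w3.png',i[:,:,::-1])
R=g[205:264,240:305]
m=((R<70)).astype(np.uint8)
n,l,s,ce=cv2.connectedComponentsWithStats(m)
for k in range(1,n):
    if s[k,4]>30: print((ce[k]+[240,205]).round(2),s[k])
for v in range(210,264,4): print(v,g[v,252:296:3])
for u,v in [(272,240),(272,244),(272,236)]: print(plane('wrist',u,v,.076,st))
E
```

```text
[0.38298807 0.21817426 0.13769625] [ 0.003 -0.014  0.006 -0.014  0.001 -0.002  0.004]
[269.51 226.88] [ 18   4  23  36 640]
210 [174 165 154 121 113  55  50  54  91 125 110 154 151 154 179]
214 [161 157 114  93  49  48  50  51  51  67 108 151 154 150 154]
218 [159 157 116  58  49  53  50  51  46  49 103 154 156 155 153]
222 [154 149 138  51  46  51  46  44  43  50 127 171 166 156 155]
226 [154 154 129  48  52  53  53  52  50  42 151 152 152 150 149]
230 [152 154  77  54  56  52  52  46  50  50 150 150 152 153 151]
234 [156 156  64  52  50  50  48  47  52  54 168 170 163 149 148]
238 [151 152 121  49  50  50  50  46  48  73 168 170 162 146 148]
242 [237 173 162 109  48  50  49  50  84 162 159 159 158 146 145]
246 [233 170 163 163 158 152 152 156 157 156 136 136 131 137 137]
250 [233 170 161 160 157 152 150 151 151 154 140 135 136 136 137]
254 [230 167 156 156 157 153 150 153 152 155 135 134 136 132 135]
258 [224 158 145 154 152 149 153 151 153 154 134 134 139 137 136]
262 [215 149 140 144 146 148 145 150 155 154 135 136 137 134 135]
[0.39075226 0.21129887 0.076     ]
[0.39364219 0.21127495 0.076     ]
[0.38788277 0.21132248 0.076     ]
```

>>> {"api": "step_arm", "payload": {
  "commands": [
    {"travel": [-0.003,-0.009,0.01],"turn": [0,0,0]},
    {"travel": [-0.003,-0.009,0.035],"turn": [0,0,0]},
    {"travel": [-0.003,-0.009,0.06],"turn": [0,0,0]},
    {"travel": [-0.003,-0.009,0.08],"turn": [0,0,0]},
    {"travel": [-0.003,-0.009,0.081],"turn": [0,0,0]}
  ]
}}

```text
time: 2.35
position: [0.3843, 0.2063, 0.0536]
tool_rot: [-0.002, -3.138, 0.004]
ft_force: [-0.9, -1.3, 0.4]
grip_width: 1.001
grip_force: 0.0
```

>>> {"api": "step_arm", "payload": {
  "commands": [
    {"travel": [0,0,0],"turn": [0,0,0]},
    {"travel": [0,0,0],"turn": [0,0,0]},
    {"travel": [0,0,0],"turn": [0,0,0]},
    {"travel": [0,0,0],"turn": [0,0,0]},
    {"travel": [0,0,0],"turn": [0,0,0]}
  ],
  "gripper": 0,
  "force": 40
}}

```text
time: 2.85
position: [0.3859, 0.2082, 0.0561]
tool_rot: [0.001, 3.141, 0.001]
ft_force: [0.3, 0.2, 0.2]
grip_width: 0.631
grip_force: 0.0
```

>>> {"api": "step_arm", "payload": {
  "commands": [
    {"travel": [0,0,0],"turn": [0,0,0]},
    {"travel": [0,0,0],"turn": [0,0,0]},
    {"travel": [0,0,0],"turn": [0,0,0]},
    {"travel": [0,0,0],"turn": [0,0,0]},
    {"travel": [0,0,0],"turn": [0,0,0]}
  ]
}}

```text
time: 3.35
position: [0.3856, 0.208, 0.0555]
tool_rot: [-0.001, -3.142, -0.0]
ft_force: [0.2, 1.2, -0.6]
grip_width: 0.175
grip_force: 38.0
```

>>> {"api": "step_arm", "payload": {
  "commands": [
    {"travel": [0,0,0],"turn": [0,0,0]},
    {"travel": [0,0,0],"turn": [0,0,0]},
    {"travel": [0,0,0],"turn": [0,0,0]},
    {"travel": [0,0,0],"turn": [0,0,0]}
  ]
}}

```text
time: 3.75
position: [0.3855, 0.208, 0.0555]
tool_rot: [-0.001, -3.142, 0.0]
ft_force: [-0.6, 0.5, -1.2]
grip_width: 0.174
grip_force: 40.0
```

Gripped at 15 mm wide with 40 N. The tip is 53.5 mm below the TCP. Lifting, then moving to +y.

>>> {"api": "step_arm", "payload": {
  "commands": [
    {"travel": [0,0,-0.01],"turn": [0,0,0]},
    {"travel": [0,0,-0.035],"turn": [0,0,0]},
    {"travel": [0,0,-0.07],"turn": [0,0,0]},
    {"travel": [0,0,-0.11],"turn": [0,0,0]},
    {"travel": [0,0,-0.15],"turn": [0,0,0]}
  ]
}}

```text
time: 4.25
position: [0.3852, 0.2075, 0.2076]
tool_rot: [0.001, 3.142, -0.0]
ft_force: [1.7, 0.4, -0.1]
grip_width: 0.173
grip_force: 40.0
```

>>> {"api": "step_arm", "payload": {
  "commands": [
    {"travel": [0,0.03,-0.02],"turn": [0,0,8]},
    {"travel": [0,0.06,-0.02],"turn": [0,0,16]},
    {"travel": [0,0.09,-0.02],"turn": [0,0,24]},
    {"travel": [0,0.12,-0.02],"turn": [0,0,32]},
    {"travel": [0,0.15,-0.02],"turn": [0,0,40]}
  ]
}}

```text
time: 4.75
position: [0.3855, 0.3589, 0.2263]
tool_rot: [1.084, 2.948, 0.0]
ft_force: [0.1, -0.4, 0.2]
grip_width: 0.171
grip_force: 40.0
```

```bash
python3 -c "
from h import *
print(ctrl.get_state());[ctrl.get_image('wrist') for _ in range(3)];go([.470,.384,.20],90);go([.48,.385,.20],90);s=ctrl.get_state();print(s['position'],s['grip_width'])"
```

```text
{'time': 4.75, 'joint_positions': array([-0.9591568 ,  0.06210056,  0.16619658,  1.77678178, -0.01046226,
        1.30324109,  0.07563703]), 'qd': array([-0.21559542,  0.43860088, -0.14954315, -0.45063842, -0.0691899 ,
        0.01446606, -1.73317007]), 'joint_torque': array([  0.67288466, -36.1836648 ,   0.26616516, -29.4750452 ,
        -0.08038694,   0.07690238,   1.81702919]), 'position': array([0.38553255, 0.35887405, 0.22633398]), 'tool_rot': array([1.08399597e+00, 2.94833364e+00, 3.67017416e-04]), 'ft_force': array([ 0.0807699 , -0.37381938,  0.21590827]), 'torque': array([-0.02757279,  0.00387429, -0.05492434]), 'grip_force': 39.9935939808347, 'grip_width': 0.17057715683287517}
travel [-0.0499  0.0734  0.0257] turn [-3.000e-02  2.000e-02  5.019e+01]
travel [-0.0569  0.0806  0.0257] turn [-3.000e-02  2.000e-02  5.019e+01]
[0.38472505 0.35956637 0.22571667] 0.17170489928806448
```

>>> {"api": "step_arm", "payload": {
  "commands": [
    {"travel": [-0.01,0.016,0],"turn": [0,0,8.5]},
    {"travel": [-0.02,0.03,0],"turn": [0,0,17]},
    {"travel": [-0.03,0.046,0],"turn": [0,0,25.5]},
    {"travel": [-0.042,0.06,0.0],"turn": [0,0,34]},
    {"travel": [-0.054,0.077,0.0],"turn": [0,0,42]}
  ]
}}

```text
time: 5.4
position: [0.4774, 0.3806, 0.2262]
tool_rot: [2.069, 2.364, -0.001]
ft_force: [-1.3, 1.0, -0.2]
grip_width: 0.171
grip_force: 40.0
```

>>> {"api": "step_arm", "payload": {
  "commands": [
    {"travel": [0,0,0.03],"turn": [0,0,8]},
    {"travel": [0,0,0.05],"turn": [0,0,8.2]},
    {"travel": [0,0,0.05],"turn": [0,0,8.2]},
    {"travel": [0,0,0.05],"turn": [0,0,8.2]}
  ]
}}

```text
time: 5.8
position: [0.4767, 0.3814, 0.1763]
tool_rot: [2.225, 2.217, -0.0]
ft_force: [0.8, -0.3, -1.1]
grip_width: 0.177
grip_force: 40.0
```

```bash
python3 -c "
from h import *
ctrl.get_image('wrist')
st=ctrl.get_state();print(st['position'],st['tool_rot']);i=pic('wrist','w4.png');np.save('st4.npy',st,allow_pickle=True)
go([.48,.385,.17],90)"
```

```text
[0.47712968 0.38196721 0.17712019] [2.22550536 2.21703298 0.00268526]
travel [0.0027 0.0027 0.0075] turn [ 0.11 -0.1  -0.22]
```

View pics/w4.png

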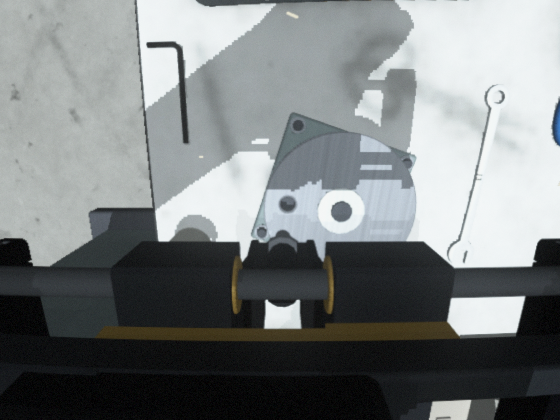

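The wrist view shows the hole at (288,203), the hub at (341,211), and the pin tip and collar at about (283,240). I'll compute positions.

```bash
python3 - <<'E'
from h import *
st=np.load('st4.npy',allow_pickle=True).item()
a=cv2.imread('pics/w4.png');g=cv2.cvtColor(a,6)
def bl(x0,y0,x1,y1,t,inv=False):
    r=g[y0:y1,x0:x1];m=((r>t) if inv else (r<t)).astype(np.uint8)
    n,_,s,ce=cv2.connectedComponentsWithStats(m);o=[]
    for k in range(1,n):
        if s[k,4]>40: print((ce[k]+[x0,y0]).round(2),s[k])
print('hole');bl(274,190,302,216,75)
print('hubhole');bl(325,195,358,228,90)
print('hubring');bl(312,183,370,240,225,True)
np.set_printoptions(linewidth=200)
print(g[226:262:2,262:306:2])
for n,u,v,z in[('hole',288,203.5,.058),('hub',341,211,.063),('tip',283,240,.177-.0535)]: print(n,plane('wrist',u,v,z,st).round(4))
E
```

```text
hole
hubhole
hubring
[340.47 210.65] [   6    8   46   42 1180]
[[162 180 176 201 203 205 205 203 203 200 199 206 205 199 198 202 197 195 194 198 194 196]
 [ 75 115 167 200 206 205 204 202 202 196 195 203 204 201 196 202 200 195 193 197 193 198]
 [ 99  85 114 200 209 205 206 202 171 121  99 115 167 197 197 204 198 195 196 197 194 200]
 [106 103 129 191 216 203 205 168  76  71  70  71  74 134 194 202 196 193 195 198 193 199]
 [105 102 150 186 207 206 200  96  70  73  72  71  69  78 177 200 197 195 197 195 193 200]
 [105 117 190 178 184 178 146  69  69  73  73  70  70  69 102 176 194 195 196 195 193 201]
 [149 174 179 168  99  75  75  88  96 100  98  96  94  89  80  86 146 189 195 193 195 200]
 [198 168 165 128  74  88 104 107 107 107 104 102 103 104 101  91  75 110 178 191 193 198]
 [144 138 105  65 100 105 103 104  98  88  91  95  98 102 103 104  97  75  99 113 116 119]
 [ 44  40  41  69 102 102  95  73  42  41  40  42  46  61  98 103 102  86  43  42  39  38]
 [ 45  42  41  69 103  79  43  37  36  40  40  37  36  35  46  86 103  87  37  34  36  38]
 [ 39  39  40  74  89  45  34  41  37  33  40  34  35  35  38  36  78  93  40  39  37  35]
 [ 39  36  37  64  51  35  35  34  33  35  38  34  33  31  37  36  47  91  35  35  34  36]
 [ 35  38  36  45  38  37  30  35  32  39  32  32  34  34  37  34  37  52  37  36  37  32]
 [ 36  39  37  34  33  35  32  35  36  32  35  31  35  32  31  36  34  33  37  35  32  38]
 [ 35  32  29  36  34  32  35  33  32  35  31  33  32  31  33  30  33  30  33  38  36  33]
 [ 34  30  35  32  31  33  33  30  31  32  30  29  28  29  29  30  36  32  32  30  33  30]
 [ 32  33  36  30  33  32  31  29  28  32  31  28  35  30  28  32  32  27  32  33  29  32]]
hole [0.4829 0.3866 0.058 ]
hub [0.5268 0.3812 0.063 ]
tip [0.4785 0.3781 0.1235]
```

```bash
python3 - <<'E'
from h import *
st=np.load('st4.npy',allow_pickle=True).item()
a=cv2.imread('pics/w4.png');g=cv2.cvtColor(a,6)
def c(x0,y0,x1,y1,t):
    m=(g[y0:y1,x0:x1]<t).astype(np.uint8);n,_,s,ce=cv2.connectedComponentsWithStats(m)
    k=1+s[1:,4].argmax();print((ce[k]+[x0,y0]).round(2),s[k]);return ce[k]+[x0,y0]
h=c(272,188,304,220,125);b=c(325,195,358,228,150)
print(plane('wrist',*h,.058,st),plane('wrist',*b,.063,st),plane('wrist',282.6,233.5,.1236,st))
s=ctrl.get_state();print(s['position']);go([.4815,.3857,.118],90)
E
```

```text
[287.27 203.76] [  8   9  16  15 183]
[341.02 211.05] [  6   6  21  21 327]
[0.48233409 0.38640203 0.058     ] [0.5267994  0.38120529 0.063     ] [0.47823955 0.38260399 0.1236    ]
[0.4772895  0.38233437 0.17747317]
travel [0.0033 0.0041 0.0595] turn [ 0.11 -0.1  -0.22]
```

>>> {"api": "step_arm", "payload": {
  "commands": [
    {"travel": [0.0036,0.004,0.015],"turn": [0,0,0]},
    {"travel": [0.0036,0.004,0.035],"turn": [0,0,0]},
    {"travel": [0.0036,0.004,0.052],"turn": [0,0,0]},
    {"travel": [0.0036,0.004,0.06],"turn": [0,0,0]},
    {"travel": [0.0036,0.004,0.06],"turn": [0,0,0]}
  ]
}}

```text
time: 6.4
position: [0.48, 0.3854, 0.1142]
tool_rot: [2.226, 2.217, -0.004]
ft_force: [0.8, -0.5, -0.3]
grip_width: 0.169
grip_force: 40.0
```

```bash
python3 - <<'E'
from h import *
ctrl.get_image('wrist')
st=ctrl.get_state();print(st['position'],st['ft_force']);i=pic('wrist','w5.png')
cv2.imwrite('pics/w5c.png',cv2.resize(i[150:270,210:370,::-1],(800,600)))
E
```

```text
[0.48053302 0.38578683 0.11530456] [-0.3355269  -0.43923938 -0.93211761]
```

View pics/w5c.png

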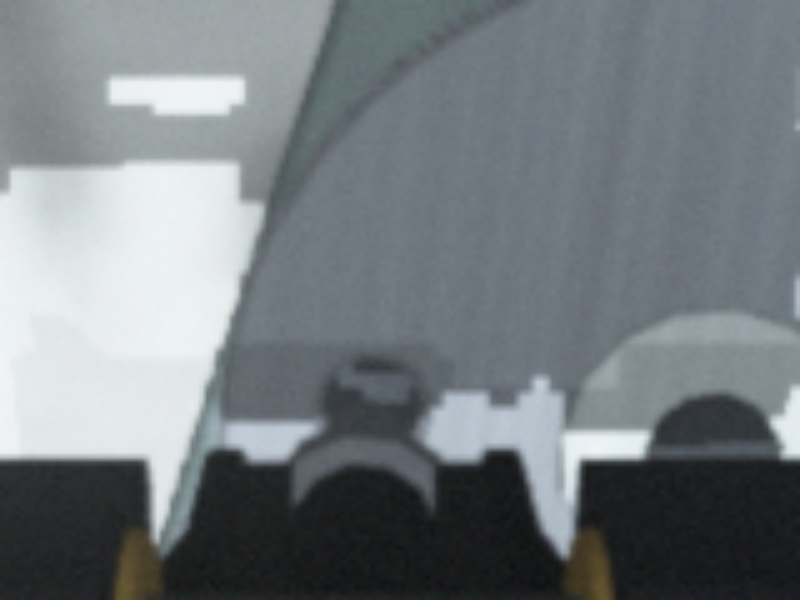

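The crop shows the tip right over the hole. The hole's dark rim spans columns 325–430 and the tip is near 367, so I'll nudge about 1 mm to +x. Then lower gently.

>>> {"api": "step_arm", "payload": {
  "commands": [
    {"travel": [0,0.001,0.003],"turn": [0,0,0]},
    {"travel": [0,0.001,0.006],"turn": [0,0,0]},
    {"travel": [0,0.001,0.009],"turn": [0,0,0]},
    {"travel": [0,0.001,0.012],"turn": [0,0,0]},
    {"travel": [0,0.001,0.012],"turn": [0,0,0]}
  ]
}}

```text
time: 7.0
position: [0.4812, 0.3855, 0.103]
tool_rot: [-2.226, -2.217, 0.001]
ft_force: [-0.8, 0.5, -1.0]
grip_width: 0.172
grip_force: 40.0
```

No contact force, so the tip is in the hole. Lowering to just above the ring.

>>> {"api": "step_arm", "payload": {
  "commands": [
    {"travel": [0,0,0.001],"turn": [0,0,0]},
    {"travel": [0,0,0.002],"turn": [0,0,0]},
    {"travel": [0,0,0.003],"turn": [0,0,0]},
    {"travel": [0,0,0.004],"turn": [0,0,0]},
    {"travel": [0,0,0.004],"turn": [0,0,0]}
  ]
}}

```text
time: 7.5
position: [0.4815, 0.3857, 0.0994]
tool_rot: [2.226, 2.217, -0.0]
ft_force: [0.8, -0.2, -0.2]
grip_width: 0.169
grip_force: 40.0
```

```bash
python3 - <<'E'
from h import *
s=ctrl.get_state();print(s['position'],s['ft_force'],s['time'])
C=np.array([.5258,.3807]);p0=np.array([.4813,.3857]);a0=np.arctan2(*(p0-C)[::-1]);r=.045
print(np.degrees(a0),np.linalg.norm(p0-C))
# tool x=+Y, tool y=+X ; offsets relative to p0
for t in np.arange(0,1.36,.05):
    q=C+r*np.array([np.cos(a0+t),np.sin(a0+t)]);d=(q-p0)*1000;print(round(t,2),'tool x %.1f y %.1f'%(d[1],d[0]))
E
```

```text
[0.48146222 0.38571439 0.09942444] [ 0.8164853  -0.1983468  -0.24781983] 7.5
173.58915997976754 0.04478001786511483
0.0 tool x 0.0 y -0.2
0.05 tool x -2.2 y -0.4
0.1 tool x -4.5 y -0.5
0.15 tool x -6.7 y -0.5
0.2 tool x -9.0 y -0.3
0.25 tool x -11.2 y -0.1
0.3 tool x -13.4 y 0.3
0.35 tool x -15.6 y 0.8
0.4 tool x -17.8 y 1.4
0.45 tool x -19.9 y 2.0
0.5 tool x -22.0 y 2.8
0.55 tool x -24.1 y 3.8
0.6 tool x -26.1 y 4.8
0.65 tool x -28.1 y 5.9
0.7 tool x -30.0 y 7.1
0.75 tool x -31.8 y 8.4
0.8 tool x -33.6 y 9.7
0.85 tool x -35.3 y 11.2
0.9 tool x -36.9 y 12.8
0.95 tool x -38.5 y 14.4
1.0 tool x -39.9 y 16.1
1.05 tool x -41.3 y 17.9
1.1 tool x -42.6 y 19.7
1.15 tool x -43.8 y 21.6
1.2 tool x -44.9 y 23.6
1.25 tool x -45.9 y 25.6
1.3 tool x -46.7 y 27.7
1.35 tool x -47.5 y 29.8
```

The tip is at about 46 mm, inside the wheel hole. Starting to turn the wheel.

>>> {"api": "step_arm", "payload": {
  "commands": [
    {"travel": [-0.0022,-0.0002,0],"turn": [0,0,0]},
    {"travel": [-0.0045,-0.0004,0],"turn": [0,0,0]},
    {"travel": [-0.0067,-0.0003,0],"turn": [0,0,0]},
    {"travel": [-0.009,-0.0001,0],"turn": [0,0,0]},
    {"travel": [-0.0112,0.0001,0],"turn": [0,0,0]}
  ]
}}

```text
time: 8.0
position: [0.4818, 0.3748, 0.0999]
tool_rot: [-2.226, -2.217, -0.002]
ft_force: [0.7, 2.5, -1.3]
grip_width: 0.171
grip_force: 40.0
```

>>> {"api": "step_arm", "payload": {
  "commands": [
    {"travel": [-0.0022,0.0004,0],"turn": [0,0,0]},
    {"travel": [-0.0044,0.0009,0],"turn": [0,0,0]},
    {"travel": [-0.0066,0.0015,0],"turn": [0,0,0]},
    {"travel": [-0.0087,0.0021,0],"turn": [0,0,0]},
    {"travel": [-0.0108,0.0029,0],"turn": [0,0,0]}
  ]
}}

```text
time: 8.5
position: [0.4845, 0.3639, 0.0997]
tool_rot: [-2.226, -2.217, -0.001]
ft_force: [0.8, 2.8, -0.2]
grip_width: 0.171
grip_force: 40.0
```

>>> {"api": "step_arm", "payload": {
  "commands": [
    {"travel": [-0.0021,0.001,0],"turn": [0,0,0]},
    {"travel": [-0.0041,0.002,0],"turn": [0,0,0]},
    {"travel": [-0.0041,0.002,0],"turn": [0,0,0]}
  ]
}}

```text
time: 8.8
position: [0.4866, 0.3592, 0.0995]
tool_rot: [2.226, 2.216, -0.0]
ft_force: [0.4, 2.3, 0.0]
grip_width: 0.171
grip_force: 40.0
```

```bash
python3 - <<'E'
from h import *
s=ctrl.get_state();print(s['position'],s['ft_force'],s['torque'],s['tool_rot'])
i=pic('wrist','w6.png');cv2.imwrite('pics/w6c.png',cv2.resize(i[130:290,190:400,::-1],(787,600)))
E
```

```text
[0.48655663 0.35918199 0.09954333] [0.39083026 2.28839013 0.03869607] [ 0.57755724  0.01373475 -0.03077848] [ 2.22625500e+00  2.21640457e+00 -4.87794481e-04]
```

View pics/w6c.png

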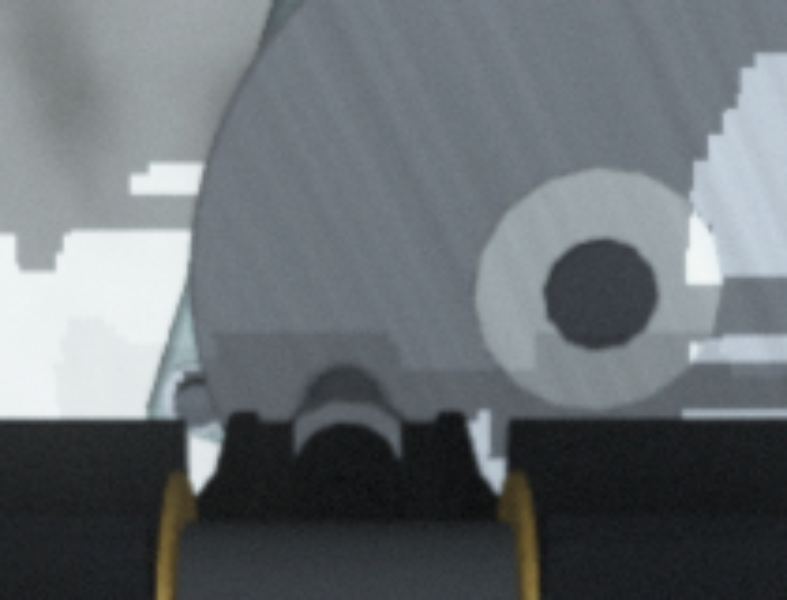

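The brushed lines have rotated about 30°, the pin stands in the hole, and the spring load is about 2.3 N. Now I'll lower the tip lightly onto the ring.

>>> {"api": "step_arm", "payload": {
  "commands": [
    {"travel": [0,0,0.0005],"turn": [0,0,0]},
    {"travel": [0,0,0.001],"turn": [0,0,0]},
    {"travel": [0,0,0.0015],"turn": [0,0,0]},
    {"travel": [0,0,0.002],"turn": [0,0,0]},
    {"travel": [0,0,0.002],"turn": [0,0,0]}
  ]
}}

```text
time: 9.35
position: [0.4862, 0.3596, 0.0975]
tool_rot: [-2.226, -2.217, 0.001]
ft_force: [-1.2, 1.7, -0.3]
grip_width: 0.173
grip_force: 40.0
```

>>> {"api": "step_arm", "payload": {
  "commands": [
    {"travel": [0,0,0.0005],"turn": [0,0,0]},
    {"travel": [0,0,0.001],"turn": [0,0,0]},
    {"travel": [0,0,0.001],"turn": [0,0,0]}
  ]
}}

```text
time: 9.65
position: [0.4864, 0.3598, 0.0974]
tool_rot: [-2.226, -2.217, -0.0]
ft_force: [-2.9, 1.3, 5.5]
grip_width: 0.168
grip_force: 40.0
```

Contact is at TCP z = 0.0974, so the tip is at 44 mm, with 5.5 N. Sweeping in 0.1 rad steps.

>>> {"api": "step_arm", "payload": {
  "commands": [
    {"travel": [-0.0008,0.0004,0],"turn": [0,0,0]},
    {"travel": [-0.0016,0.0009,0],"turn": [0,0,0]},
    {"travel": [-0.0024,0.0013,0],"turn": [0,0,0]},
    {"travel": [-0.0031,0.0018,0],"turn": [0,0,0]},
    {"travel": [-0.0039,0.0023,0],"turn": [0,0,0]}
  ]
}}

```text
time: 10.15
position: [0.4875, 0.3579, 0.0974]
tool_rot: [-2.222, -2.216, -0.002]
ft_force: [-4.4, 3.6, 5.4]
grip_width: 0.17
grip_force: 40.0
```

>>> {"api": "step_arm", "payload": {
  "commands": [
    {"travel": [0,0,0],"turn": [0,0,0]},
    {"travel": [0,0,0],"turn": [0,0,0]}
  ]
}}

```text
time: 10.35
position: [0.4876, 0.3577, 0.0974]
tool_rot: [-2.223, -2.216, -0.002]
ft_force: [-4.2, 4.1, 5.7]
grip_width: 0.176
grip_force: 40.0
```

>>> {"api": "step_arm", "payload": {
  "commands": [
    {"travel": [-0.0006,0.0004,0],"turn": [0,0,0]},
    {"travel": [-0.0012,0.0008,0],"turn": [0,0,0]},
    {"travel": [-0.0018,0.0013,0],"turn": [0,0,0]},
    {"travel": [-0.0018,0.0013,0],"turn": [0,0,0]}
  ]
}}

```text
time: 10.75
position: [0.4889, 0.3561, 0.0974]
tool_rot: [-2.223, -2.216, -0.002]
ft_force: [-3.2, 3.5, 4.3]
grip_width: 0.174
grip_force: 40.0
```

>>> {"api": "step_arm", "payload": {
  "commands": [
    {"travel": [-0.0007,0.0005,0],"turn": [0,0,0]},
    {"travel": [-0.0014,0.0011,0],"turn": [0,0,0]},
    {"travel": [-0.0021,0.0017,0],"turn": [0,0,0]},
    {"travel": [-0.0028,0.0022,0],"turn": [0,0,0]},
    {"travel": [-0.0035,0.0028,0],"turn": [0,0,0]}
  ]
}}

```text
time: 11.25
position: [0.4916, 0.3529, 0.0974]
tool_rot: [-2.222, -2.216, -0.003]
ft_force: [-3.6, 4.1, 4.9]
grip_width: 0.173
grip_force: 40.0
```

>>> {"api": "step_arm", "payload": {
  "commands": [
    {"travel": [-0.0007,0.0006,0],"turn": [0,0,0]},
    {"travel": [-0.0013,0.0013,0],"turn": [0,0,0]},
    {"travel": [-0.002,0.0019,0],"turn": [0,0,0]},
    {"travel": [-0.0026,0.0025,0],"turn": [0,0,0]},
    {"travel": [-0.0032,0.0032,0],"turn": [0,0,0]}
  ]
}}

```text
time: 11.75
position: [0.4949, 0.3493, 0.0972]
tool_rot: [-2.222, -2.217, -0.002]
ft_force: [-3.5, 3.2, 4.1]
grip_width: 0.173
grip_force: 40.0
```

>>> {"api": "step_arm", "payload": {
  "commands": [
    {"travel": [-0.0006,0.0007,0],"turn": [0,0,0]},
    {"travel": [-0.0011,0.0014,0],"turn": [0,0,0]},
    {"travel": [-0.0017,0.0021,0],"turn": [0,0,0]},
    {"travel": [-0.0023,0.0028,0],"turn": [0,0,0]},
    {"travel": [-0.0028,0.0035,0],"turn": [0,0,0]}
  ]
}}

```text
time: 12.25
position: [0.4995, 0.3444, 0.0964]
tool_rot: [-2.226, -2.217, -0.0]
ft_force: [-1.3, 3.8, -0.4]
grip_width: 0.174
grip_force: 40.0
```

z dropped and the vertical force vanished: the tip is over the lock hole at about 1.0 rad. Lowering gently.

>>> {"api": "step_arm", "payload": {
  "commands": [
    {"travel": [0,0,0.001],"turn": [0,0,0]},
    {"travel": [0,0,0.002],"turn": [0,0,0]},
    {"travel": [0,0,0.003],"turn": [0,0,0]},
    {"travel": [0,0,0.003],"turn": [0,0,0]}
  ]
}}

```text
time: 12.65
position: [0.4993, 0.3442, 0.0933]
tool_rot: [2.226, 2.217, -0.001]
ft_force: [-1.3, 2.7, 0.3]
grip_width: 0.172
grip_force: 40.0
```

>>> {"api": "step_arm", "payload": {
  "commands": [
    {"travel": [0,0,0.001],"turn": [0,0,0]},
    {"travel": [0,0,0.002],"turn": [0,0,0]},
    {"travel": [0,0,0.003],"turn": [0,0,0]},
    {"travel": [0,0,0.004],"turn": [0,0,0]},
    {"travel": [0,0,0.004],"turn": [0,0,0]}
  ]
}}

```text
time: 13.15
position: [0.4993, 0.3444, 0.0893]
tool_rot: [-2.226, -2.217, 0.0]
ft_force: [-2.7, 2.9, -0.0]
grip_width: 0.173
grip_force: 40.0
```

>>> {"api": "step_arm", "payload": {
  "commands": [
    {"travel": [0,0,0.001],"turn": [0,0,0]},
    {"travel": [0,0,0.002],"turn": [0,0,0]},
    {"travel": [0,0,0.003],"turn": [0,0,0]},
    {"travel": [0,0,0.003],"turn": [0,0,0]}
  ]
}}

```text
time: 13.55
position: [0.4994, 0.3445, 0.0864]
tool_rot: [-2.226, -2.217, 0.0]
ft_force: [-2.7, 3.0, 0.4]
grip_width: 0.172
grip_force: 40.0
```

>>> {"api": "step_arm", "payload": {
  "commands": [
    {"travel": [0,0,0.001],"turn": [0,0,0]},
    {"travel": [0,0,0.002],"turn": [0,0,0]},
    {"travel": [0,0,0.0025],"turn": [0,0,0]},
    {"travel": [0,0,0.003],"turn": [0,0,0]},
    {"travel": [0,0,0.003],"turn": [0,0,0]}
  ]
}}

```text
time: 14.05
position: [0.4994, 0.3445, 0.0836]
tool_rot: [-2.226, -2.217, -0.0]
ft_force: [-3.0, 2.1, 1.9]
grip_width: 0.176
grip_force: 40.0
```

>>> {"api": "step_arm", "payload": {
  "commands": [
    {"travel": [0,0,0.0005],"turn": [0,0,0]},
    {"travel": [0,0,0.001],"turn": [0,0,0]},
    {"travel": [0,0,0.001],"turn": [0,0,0]}
  ]
}}

```text
time: 14.35
position: [0.4995, 0.3446, 0.0835]
tool_rot: [-2.226, -2.217, -0.001]
ft_force: [-4.4, 1.7, 6.4]
grip_width: 0.169
grip_force: 40.0
```

Collar is home: fz rises with z stuck at 0.0835. Easing the spring load onto the lock hole before opening.

>>> {"api": "step_arm", "payload": {
  "commands": [
    {"travel": [0.0005,-0.0005,0],"turn": [0,0,0]},
    {"travel": [0.001,-0.001,0],"turn": [0,0,0]},
    {"travel": [0.0015,-0.0015,0],"turn": [0,0,0]},
    {"travel": [0.002,-0.002,0],"turn": [0,0,0]},
    {"travel": [0.002,-0.002,0],"turn": [0,0,0]}
  ]
}}

```text
time: 14.85
position: [0.4986, 0.3454, 0.0835]
tool_rot: [2.226, 2.215, 0.001]
ft_force: [-3.1, 0.6, 6.6]
grip_width: 0.171
grip_force: 40.0
```

>>> {"api": "step_arm", "payload": {
  "commands": [
    {"travel": [0.0005,-0.0005,0],"turn": [0,0,0]},
    {"travel": [0.001,-0.001,0],"turn": [0,0,0]},
    {"travel": [0.0015,-0.0015,0],"turn": [0,0,0]},
    {"travel": [0.0015,-0.0015,0],"turn": [0,0,0]}
  ]
}}

```text
time: 15.25
position: [0.4971, 0.3467, 0.0835]
tool_rot: [2.226, 2.215, 0.001]
ft_force: [-2.6, -1.2, 5.6]
grip_width: 0.17
grip_force: 40.0
```

>>> {"api": "step_arm", "payload": {
  "commands": [
    {"travel": [0,0,0],"turn": [0,0,0]},
    {"travel": [0,0,0],"turn": [0,0,0]},
    {"travel": [0,0,0],"turn": [0,0,0]},
    {"travel": [0,0,0],"turn": [0,0,0]},
    {"travel": [0,0,0],"turn": [0,0,0]}
  ],
  "gripper": 0.5,
  "force": 10
}}

```text
time: 15.75
position: [0.4962, 0.3476, 0.0824]
tool_rot: [2.226, 2.216, -0.0]
ft_force: [-0.1, 0.2, -0.0]
grip_width: 0.478
grip_force: 0.0
```

```bash
python3 - <<'E'
from h import *
s=ctrl.get_state();print(s['position'],s['ft_force'],s['grip_width'],s['grip_force'])
i=pic('wrist','w7.png');cv2.imwrite('pics/w7c.png',cv2.resize(i[150:310,180:390,::-1],(787,600)))
E
```

```text
[0.49620187 0.34758657 0.0823712 ] [-0.13083484  0.16346288 -0.02752238] 0.47790562831797795 0.0
```

View pics/w7c.png

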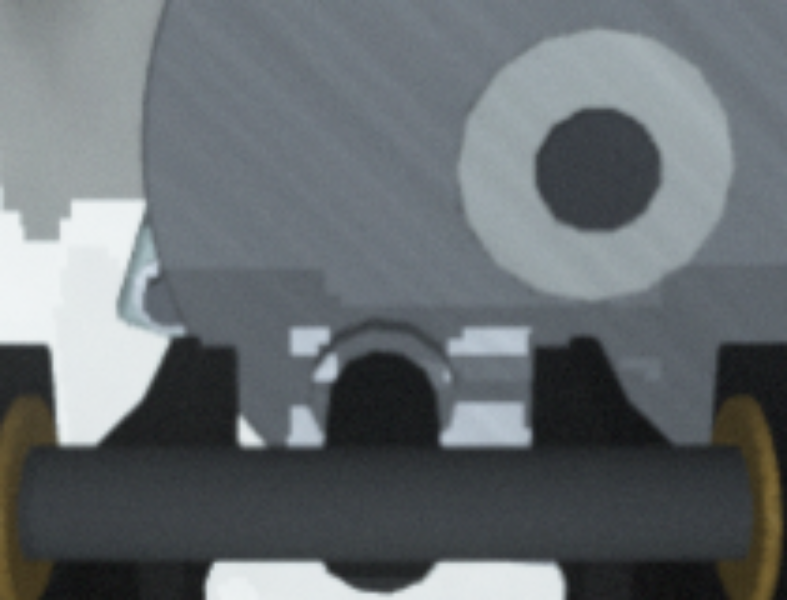

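The pin stands upright with its collar on the wheel, free between the open fingers, and the brushed lines show the wheel still turned by about 50°. Retreating straight up.

>>> {"api": "step_arm", "payload": {
  "commands": [
    {"travel": [0,0,-0.015],"turn": [0,0,0]},
    {"travel": [0,0,-0.04],"turn": [0,0,0]},
    {"travel": [0,0,-0.08],"turn": [0,0,0]},
    {"travel": [0,0,-0.12],"turn": [0,0,0]},
    {"travel": [0,0,-0.12],"turn": [0,0,0]}
  ]
}}

```text
time: 16.3
position: [0.4993, 0.35, 0.2107]
tool_rot: [2.225, 2.216, 0.02]
ft_force: [0.5, 0.7, -0.8]
grip_width: 0.503
grip_force: 0.0
```

```bash
python3 - <<'E'
from h import *
for _ in range(3): ctrl.get_image('wrist')
s=ctrl.get_state();print(s['position'],s['ft_force'])
i=pic('wrist','w8.png')
E
```

```text
[0.49588332 0.34787572 0.20307101] [ 0.25259068  0.12434413 -0.83940156]
```

View pics/w8.png

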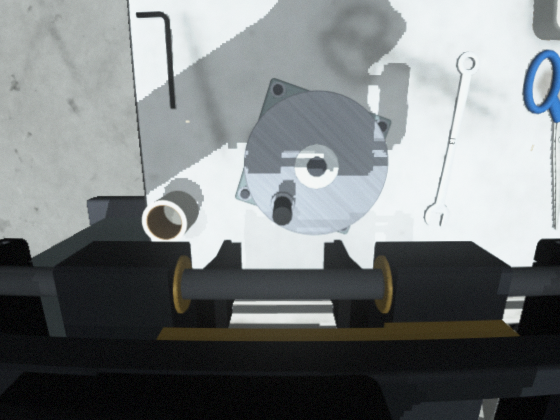

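The pin stands in the wheel at about (283,208), the wheel is still wound back, and the tube, spanner and hex key look undisturbed. Handing in.

```bash
python3 -c "
from bench import ctrl
print(ctrl.close_job())"
```

```text
the job is handed in; nothing more can be done
None
```

The pin is seated fully home in the lock hole and holds the wheel wound back at about 1 rad; the gripper is clear, the bystanders look unmoved, and the job is handed in (no verdict was returned).

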